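Hold the reject board over the remelting pan

TASK

Get ready to scrape the reject bonbons into the saucepan for remelting. Lift the pan off the hotplate by its handle and set it down gently, upright, on the counter where the board's outer end will come over the middle of its mouth. Then slide the board out along the riser, without lifting it or losing a bonbon, until the blue tape mark is right over the riser's edge, the board square to it, and finish holding it there, level, so that it cannot tip; leave the jar and the thermometer alone.

Things in the scene. Friction and masses are not known exactly. Their poses are not given: they have to be found in the camera images.
- riser: white bench riser, fixed, left of the counter's middle: flat top 220 (its x) x 340 (its y), 115 above the counter. Origin: on the counter straight below the middle of its outward edge (the edge toward the robot's right). Its top spans y = 0 (that edge) to +340; -y points outward over the open counter; x along the edge, z up
- board: loose beech paddle board, about 0.32 kg, flat on the riser, within 3 deg of the riser's y. Origin: on its underside below the blue tape mark. Along its y: blade 100 wide from -150 (outer end) to +70, handle 30 wide from +70 to +180; all 18 thick; z up. At the start its end sticks out 10 to 50 past the edge; with the mark at the edge its weight lies outside: unheld, it tips
- board_mark (a point): middle of the 12 mm wide blue tape mark across the board (right round it), on its upper face, 150 mm from the outer end
- board_end (a point): middle of the outer end of the board, upper face
- board_grip (a point): point in the handle where it is best pinched across its 30 mm width (board x): 125 mm inward (+y) of the mark, at half thickness, 9 mm above the riser's top
- bonbon0: lime-green half-round reject bonbon, 29 across, 15 high, 14 g, loose on the board's blade; origin under its middle
- bonbon1: a second reject bonbon, the same
- bonbon2: a third reject bonbon, the same
- hotplate: single electric hotplate, switched off and cold, fixed: steel housing 215 x 200, its top 60 high, with a round dark plate 164 across whose top is 68 above the counter. Origin: on the counter under its middle, z up. It stands to the robot's right
- pan: small empty stainless saucepan, about 0.3 kg, standing on the hotplate: 110 outside diameter, 70 high, wall 3; level black stick handle 20 wide x 14 thick, from 67 to 162 out from the pan's axis, its middle 57 above the underside. Origin: centre of the underside; handle along the pan's -x; z up
- pan_mouth (a point): centre of the pan's mouth, 70 mm above its underside; the mouth is 104 mm across
- pan_grip (a point): point in the pan's handle to pinch across its 20 mm width (pan y): 86 mm from the pan's axis, 57 mm above its underside
- jar: bystander: jar of red sprinkles with a white lid, 68 across, 95 high, on the counter; origin under its middle
- thermometer: bystander: yellow and grey infrared thermometer lying on its side, about 150 x 120 x 40 high; origin under its body

How it is judged:
On the way, in this order (a step that is already met when the one before it is completed fails the run):
1. the pan is lifted clear of the hotplate by the gripper (height (world z) of pan above 0.08 m and contact force between pan and hotplate below 0.05 N and contact force between the fingers and pan above 1 N), for 0.1 s.
2. the pan stands upright on the counter, let go, in front of the riser's edge (height (world z) of pan below 0.006 m and angle between pan's own z axis and vertical below 0.06 rad and contact force between the arm and pan below 0.1 N and y of pan in the frame of riser between -0.21 and -0.09 m), for 0.2 s.
At the end, for the whole second after the job is handed in: Fingers hold the board over 1 N; it is still, level within 3.4 deg on riser and fingers alone, mark within 9 mm of the edge, square within 6 deg. Pan upright on the counter, untouched, mouth centre within 40 mm of the board's end seen from above. All bonbons on the board (y of board_mark in the frame of riser between -0.009 and 0.009 m and angle between the y axis of board and the y axis of riser, either way round below 0.1 rad and angle between each of board, pan's own z axis and vertical below 0.06 rad and height (world z) of board_mark between 0.127 and 0.14 m and contact force between the fingers and board above 1 N and contact force between board and riser above 0.1 N and contact force between each of board, the arm and pan below 0.1 N and linear speed of board below 0.02 m/s and horizontal distance between board_end and pan_mouth below 0.04 m and height (world z) of pan below 0.006 m and height (world z) of each of bonbon0, bonbon1, bonbon2 above 0.12 m); the arm keeps its last pose, push and grip.
It fails at once if a bonbon falls off the board (height (world z) of any of bonbon0, bonbon1, bonbon2 below 0.1 m).
It fails at once if the board is lifted off the riser instead of slid (over 15 mm), or tips by more than 11 degrees (height (world z) of board_mark above 0.148 m or angle between board's own z axis and vertical above 0.2 rad).
It fails at once if the pan is tipped by more than 30 degrees (angle between pan's own z axis and vertical above 0.52 rad).
It fails at once if the pan is dropped or slammed onto the counter (over 0.5 m/s in the last 20 mm) (height (world z) of pan below 0.02 m and linear speed of pan above 0.5 m/s).
It fails at once if the jar or the thermometer is moved by more than 25 mm (distance of any of jar, thermometer from where it was at the start of the episode above 0.025 m).
It also fails if it takes over 61 s, if anything falls off the work surface, if the arm or the gripper's body presses on something with over 40 N, if the wrist force passes 120 N, or if a joint passes its speed limit or range.

ROBOT

A 6-joint arm with a two-finger parallel gripper is mounted at the origin on the work surface. World frame = base frame: x ahead of the robot, y to its left, z up, the work surface at z = 0. Lengths are in m, angles in rad, forces in N, time in s.
With the tool pointing down it reaches from about 0.35 to 0.775 m from the base axis. Payload 5.5 kg.
Tool frame: the origin (TCP) lies at the very end of the fingers, on their centre line; the grasp point (between the pads) lies env.hold_point_z behind it (env.hold_point_z is the distance from the TCP to the grasp point, in m); z points along the fingers, y is the line along which they close (so a half turn about z gives the same grasp; the last joint's range is limited). The gripper opens to 85 mm and grips with 20 to 120 N. Pads are 22 mm wide; open, the fingers measure 114 mm over their backs; the gripper's body (76 mm by 85 mm) begins 54 mm behind the grasp point. The pads swing forward as they close: fully open they stand 13 mm farther back than shut.
Start: joints at [-1.386, 0.313, 0.046, 1.304, 0, 1.431], TCP at [0.183, -0.545, 0.197] pointing down, gripper open.
Joint ranges: [-2.76, 2.76], [-0.86, 1.69], [-1.03, 1.26], [-2.2, 2.34], [-1.47, 1.5], [-3.14, 3.14]. Speed limits (rad/s): [2.57, 2.57, 3.14, 3.14, 3.14, 3.14].

INTERFACE

Orientations are given as a unit quaternion [w, x, y, z].
In Python, from workcell import env gives the robot as it stands.
- The arm moves only by the tool carry_out, never from a script. Its argument "steps" is a list of rows, each a list of 3 entries, a list of its own where there are three numbers: the turn, a rotation vector about the tool's x, y, z in degrees, then the shift along the tool's x, y, z in cm, then the closure in counts, from 0 (fully open) to 255 (shut). A call has exactly 8 rows; each row is the pose to reach, as a shift and turn from the pose commanded when the call began, along the tool's axes at that moment; what a row does not reach only later rows make up. A row lasts 1/8 s, in which the tool goes at most 62.5 mm and 10.7 degrees, less where a joint would pass 70% of its speed; a pose out of reach is approached as far as the arm can. A call with a gripper value outside its range is refused whole. The fingers move at their own pace and stop on an object; "force" is the grip in N (left out, the last holds). Time passes only in rows, so rows that repeat a pose let the fingers close, or fill a call up. It gives the time, the measured TCP pose, the force, the opening and the grip force at its end, in the units of the state.
- env.get_state(): the state, without advancing time (a new reading comes with each control period).
- env.read_camera(name): name is "scene" or "top" or "wrist"; returns (picture, depth): 480x640x3 uint8, red, green, blue; 480x640 float32, m along the optical axis (not along the pixel's ray), 0 where there is no reading.
- env.get_calibration(name): a dict with "fx", "fy", "cx", "cy" (pixels), "origin" and "orientation" of the camera in the world. Camera axes: x right, y up, looking along -z (the intrinsics and any distortion apply to the point x, -y, -z); pixel columns grow to the right and rows downward; lengths in m; the calibration is good to about 2 mm. A picture is of the moment at which its call begins: read the wrist's pose just before it. get_calibration takes no time and is no camera call; for the wrist camera it gives the pose at the moment of the call.
- env.hand_in(): hands the job in; it is judged then, once.
The state is a dict: "clock": time; "joint_pos": joint angles; "qvel": joint speeds; "tau": joint torques, N m; "tcp_pos": TCP position; "orientation": TCP orientation; "wrist_force": force on the tool from outside, world axes, zero at the start; "ft_torque": the same for the moment, N m; "finger_gap": finger opening in m; "grip_force": force on a finger pad.
Only numpy, scipy, OpenCV 4.12 (cv2) and the standard library are available. Lean on these libraries where they do the work, as an engineer would, in place of code of your own. Each camera call takes 0.05 s, during which the arm holds its last target. There are 200 camera calls.

## Working session

There is one attempt and no reset: what is moved stays moved. The work goes in short steps, Python scripts to look and compute and a tool call to move; the robot and the scene stay as the last step left them, time stands still between calls to the robot, and variables do not carry over. Pictures are saved under pics/ and viewed, at most 10 in all, crops included, and the job is handed in when it is done.

Besides the shell and the picture viewer there is one more tool, called after "Request:" in YAML: its name, and indented under it one key for each argument. carry_out: Moves the arm, as the interface text tells. Its arguments: {"type":"object","properties":{"steps":{"type":"array","items":{"type":"array"}},"force":{"type":"number"}},"required":["steps"]}

```bash
ls; mkdir -p pics; python3 - <<'E'
from workcell import env
import cv2,numpy as np
print(env.hold_point_z, env.get_state())
for n in("scene","top"):
    p,d=env.read_camera(n); cv2.imwrite(f"pics/{n}0.png",p[:,:,::-1]); np.savez(f"pics/{n}0.npz",p=p,d=d,**env.get_calibration(n)); print(env.get_calibration(n))
E
```

```text
pics
0.0187 {'clock': 0.0, 'joint_pos': array([-1.38560329e+00,  3.14011724e-01,  4.49667822e-02,  1.30358505e+00,
       -3.30152864e-06,  1.43115175e+00]), 'qvel': array([ 0.0006072 , -0.00043749,  0.00052097,  0.00015268, -0.00056956,
       -0.00066987]), 'tau': array([ 1.02518512e-03, -4.80630970e+01,  2.98530757e+01,  1.96845731e-02,
        6.18316449e-05, -2.42808952e-06]), 'tcp_pos': array([ 0.18337312, -0.54437224,  0.19629749]), 'orientation': array([-9.16556773e-04,  9.86838620e-01,  1.61705587e-01, -2.25286776e-05]), 'wrist_force': array([1.04777781, 0.60331993, 0.09981304]), 'ft_torque': array([ 0.03039098, -0.04147539, -0.00814617]), 'grip_force': 0.0, 'finger_gap': 0.08576609678393972}
{'fx': 599.5582993880302, 'fy': 599.5582993880302, 'cx': 300.9223154937031, 'cy': 245.89880682169684, 'origin': array([ 1.25891392, -0.87285487,  1.04948703]), 'orientation': array([0.86290158, 0.38829076, 0.12582169, 0.29799338])}
{'fx': 474.82906197035163, 'fy': 474.82906197035163, 'cx': 321.24112714957033, 'cy': 239.68147311640246, 'origin': array([ 0.42632688, -0.0498512 ,  1.07802114]), 'orientation': array([ 0.70469192,  0.07196061, -0.07015342, -0.70235993])}
```

View pics/scene0.png

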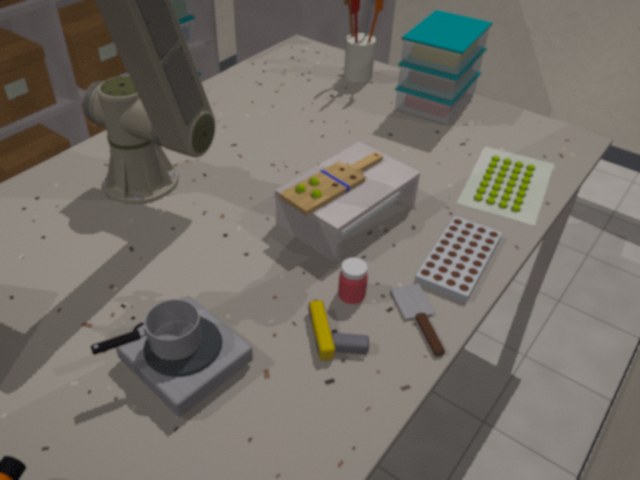

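View pics/top0.png

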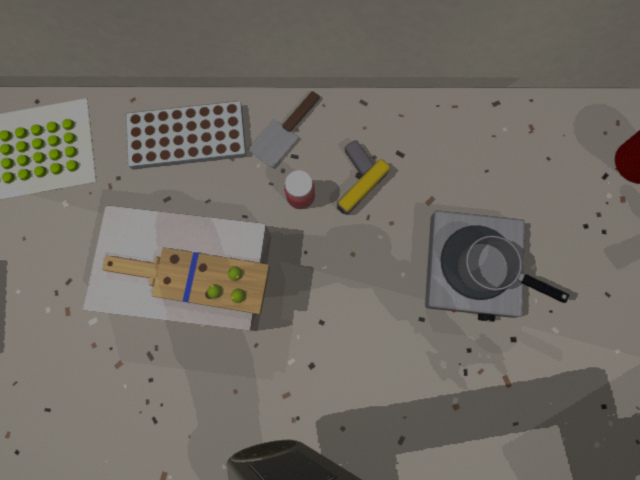

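The top view shows the board at px (105–268, 248–312) with its blue mark at about (190, 277), and the riser's outward edge running from about (266, 240) to (250, 328). The pan is at about (490, 263) with its handle out to (567, 295), the jar at (300, 188) and the thermometer at about (365, 180). The scene view confirms this layout.

```bash
cat > h.py <<'E'
import numpy as np,cv2
from scipy.spatial.transform import Rotation as R
def rot(q): return R.from_quat([q[1],q[2],q[3],q[0]])
def ray(c,uv):
    uv=np.atleast_2d(uv).astype(float)
    d=np.c_[(uv[:,0]-c['cx'])/c['fx'],-(uv[:,1]-c['cy'])/c['fy'],-np.ones(len(uv))]
    return rot(c['orientation']).apply(d)
def onplane(c,uv,z):
    d=ray(c,uv); return c['origin']+d*((z-c['origin'][2])/d[:,2])[:,None]
def cloud(c,d):
    v,u=np.mgrid[:480,:640]; 
    return (c['origin']+ray(c,np.c_[u.ravel(),v.ravel()])*d.reshape(-1,1)).reshape(480,640,3)
def big(m):
    n,l,s,_=cv2.connectedComponentsWithStats(m.astype(np.uint8)); return l==1+s[1:,4].argmax()
def px(m): v,u=np.nonzero(m); return np.c_[u,v]
E
cat > m.py <<'E'
from h import *
c=dict(np.load('pics/top0.npz')); p,d=c['p'],c['d']; P=cloud(c,d); Z=P[...,2]
hsv=cv2.cvtColor(p,cv2.COLOR_RGB2HSV); H,S,V=[hsv[...,i].astype(int) for i in range(3)]
u=np.arange(640)[None,:]+0*H
print('counter z',np.median(Z[330:350,320:340]),'riser z',np.median(Z[215:235,130:200]),'plate',np.median(Z[225:235,455:465]))
# riser top+board silhouette by depth
rt=big((Z>.1)&(u<300)&(S<60)&(V>90)); print('riser px',rt.sum(),np.median(Z[rt]))
r=cv2.minAreaRect(px(rt).astype(np.float32)); B=onplane(c,cv2.boxPoints(r),.115); print('riser rect',B.round(4).tolist(),[np.linalg.norm(B[i]-B[i-1]).round(4) for i in range(4)])
# outward edge: rightmost pixel per row, outside board
rows=[v for v in range(242,326) if rt[v].any()]
E_=np.array([[np.nonzero(rt[v])[0].max()+.5,v] for v in rows]); 
ew=onplane(c,E_,.115)
l=cv2.fitLine(ew[:,:2].astype(np.float32),cv2.DIST_HUBER,0,.002,.01).ravel(); print('edge dir',l, 'ang',np.degrees(np.arctan2(l[1],l[0])))
res=(ew[:,:2]-l[2:])@[-l[1],l[0]]; print('res mm',(res*1000).round(0).astype(int).tolist())
bd=big((Z>.105)&(u<300)&(S>90)); bx=cv2.minAreaRect(px(bd).astype(np.float32)); B=onplane(c,cv2.boxPoints(bx),.133); print('board',B.round(4).tolist(),[np.linalg.norm(B[i]-B[i-1]).round(4) for i in range(4)])
bl=big((H>105)&(H<130)&(S>120)&(u<300)); r=cv2.minAreaRect(px(bl).astype(np.float32));B=onplane(c,cv2.boxPoints(r),.133)
print('blue',onplane(c,px(bl).mean(0),.133).round(4),B.round(4).tolist(),bl.sum())
g=(H>30)&(H<50)&(S>150)&(V>60)&(Z>.1); n,L,s,ce=cv2.connectedComponentsWithStats(g.astype(np.uint8)); 
for i in range(1,n):
  if s[i,4]>30: print('bonbon',onplane(c,ce[i],.14).round(4),s[i,4])
hd=big((V<60)&(Z>.1)&(u>505)); q=P[hd]; print('handle',hd.sum(),np.median(q,0).round(4)); 
w=onplane(c,px(hd),.132); r=cv2.minAreaRect((w[:,:2]*1000).astype(np.float32)); print(r)
l=cv2.fitLine(w[:,:2].astype(np.float32),cv2.DIST_L2,0,.001,.01).ravel(); print('hdl',l)
rim=(Z>.128)&(Z<.146)&(u>430)&~hd&(u<530); q=P[rim]; print('rim',rim.sum(),cv2.minEnclosingCircle((q[:,:2]*1000).astype(np.float32)))
j=(Z>.07)&(u>270)&(u<330); print('jar',j.sum(),np.median(P[j],0))
t=(Z>.015)&(Z<.06)&(u>330)&(u<400)&(np.arange(480)[:,None]<220); print('thermo',P[t].min(0),P[t].max(0))
E
python3 m.py
```

```text
counter z 0.0013732088767783868 riser z 0.11596210562738507 plate 0.06455260834661103
riser px 11711 0.11607651947295028
riser rect [[0.4753, 0.4322, 0.115], [0.699, 0.4292, 0.115], [0.6572, 0.0679, 0.115], [0.4373, 0.0868, 0.115]] [np.float64(0.3474), np.float64(0.2237), np.float64(0.3638), np.float64(0.2206)]
edge dir [0.23529883 0.97192305 0.5131158  0.21437263] ang 76.390755
res mm [-134, -132, -130, -128, -126, -124, -122, -120, -118, -116, -114, -111, -109, -107, -105, -103, -101, -99, -97, -95, -93, -14, -12, -10, -8, -6, -4, -2, -1, -1, -2, -3, -4, -5, -6, -7, -7, -5, -3, -1, 1, 3, 5, 6, 7, 9, 11, 13, 14, 17, 19, 21, 23, 25, 26, 25, 15, 17, 19, 21, 20, 19, 18, 17, 16, 15, 14, 13, 13, 12, 11, 11, 13, 15, 17, 19, 21, 23, 25, 27, 29, 31, 33, 34]
board [[0.521, 0.3944, 0.133], [0.6218, 0.3876, 0.133], [0.5684, 0.0582, 0.133], [0.4699, 0.0717, 0.133]] [np.float64(0.3267), np.float64(0.101), np.float64(0.3337), np.float64(0.0994)]
blue [[0.5421 0.215  0.133 ]] [[0.4951, 0.2272, 0.133], [0.5926, 0.2115, 0.133], [0.5906, 0.2024, 0.133], [0.4931, 0.2183, 0.133]] 232
bonbon [[0.5495 0.1266 0.14  ]] 121
bonbon [[0.5135 0.1659 0.14  ]] 123
bonbon [[0.5051 0.1185 0.14  ]] 130
handle 495 [ 0.5226 -0.4903  0.1329]
((522.5322875976562, -492.2644958496094), (95.1562728881836, 21.481281280517578), 63.93378448486328)
hdl [ 0.43926838  0.8983559   0.5230085  -0.49111935]
rim 492 ((571.1029052734375, -396.56640625), 61.16862869262695)
jar 2821 [ 0.25623663 -0.00921887  0.33410043]
thermo [ 0.70365032 -0.20538163  0.01501094] [ 0.87952525 -0.08241422  0.04731956]
```

```bash
cat > m2.py <<'E'
from h import *
c=dict(np.load('pics/top0.npz')); p,d=c['p'],c['d']; P=cloud(c,d); Z=P[...,2]
hsv=cv2.cvtColor(p,cv2.COLOR_RGB2HSV); H,S,V=[hsv[...,i].astype(int) for i in range(3)]
m=big((Z>.1)&(np.arange(640)[None,:]<300)&(np.arange(480)[:,None]<400)&(np.arange(480)[:,None]>195))
e=[]
for v in list(range(240,253))+list(range(315,326)):
    u=np.nonzero(m[v])[0]
    if len(u): e.append((u.max()+.5,v,V[v,u.max()-3],V[v,u.max()+4]))
e=np.array(e); print(e.astype(int).tolist())
w=onplane(c,e[:,:2],.115)[:,:2]
l=cv2.fitLine(w.astype(np.float32),cv2.DIST_HUBER,0,.001,.01).ravel(); l[:2]*=np.sign(l[0])
print('edge',l,'res',(((w-l[2:])@[-l[1],l[0]])*1000).round(1).tolist())
o=px(m); h=cv2.minAreaRect(o.astype(np.float32)); print(h)
xr=l[:2]; yr=np.array([-l[1],l[0]]); 
mk=np.array([.5421,.2150]); yb=np.array([.158,.987])
print('board ang vs riser deg',np.degrees(np.arctan2(*yb[::-1])-np.arctan2(*yr[::-1])))
s=(mk-l[2:])@yr; print('mark dist to edge',s,'end ovh',.15-s); 
mf=mk-s*yr; print('final mark',mf,'final end',mf-.15*yb,'yr',yr)
# riser x-side edges check
for a,b in(((110,207),(262,220)),): print(onplane(c,[a,b],.115))
print('jar',onplane(c,(300,182),.095))
E
python3 m2.py
```

```text
[[263, 240, 150, 65], [263, 241, 150, 62], [263, 242, 150, 63], [263, 243, 151, 61], [263, 244, 150, 58], [263, 245, 149, 61], [263, 246, 149, 57], [263, 247, 148, 57], [262, 248, 151, 58], [262, 249, 151, 60], [262, 250, 149, 59], [262, 251, 151, 60], [262, 252, 149, 59], [252, 315, 136, 66], [252, 316, 136, 66], [252, 317, 136, 68], [252, 318, 135, 68], [252, 319, 134, 66], [252, 320, 139, 66], [251, 321, 143, 67], [252, 322, 143, 66], [251, 323, 141, 68], [251, 324, 144, 67], [251, 325, 143, 66]]
edge [ 0.99317634 -0.11662217  0.540062    0.08108859] res [1.0, 0.7, 0.4, 0.1, -0.2, -0.5, -0.8, -1.1, 0.6, 0.3, 0.0, -0.3, -0.6, 0.8, 0.5, 0.2, -0.1, -0.4, -0.7, 1.0, -1.3, 0.4, 0.1, -0.2]
((178.42404174804688, 267.5926513671875), (180.27066040039062, 108.01554870605469), 6.613460063934326)
board ang vs riser deg -2.3976089264187475
mark dist to edge 0.13323532133905464 end ovh 0.01676467866094536
final mark [0.52656181 0.08267383] final end [ 0.50286181 -0.06537617] yr [0.11662217 0.99317634]
[[0.69158814 0.39716229 0.115     ]
 [0.66442427 0.07682974 0.115     ]]
jar [[ 7.54364490e-01 -4.89221438e-04  9.50000000e-02]]
```

```bash
python3 - <<'E'
from h import *
a=cv2.imread('pics/top0.png')
cv2.imwrite('pics/crop0.png',np.hstack([cv2.resize(a[195:345,80:300],None,fx=2.4,fy=2.4,interpolation=cv2.INTER_CUBIC),cv2.resize(a[210:360,430:540],None,fx=2.4,fy=2.4,interpolation=cv2.INTER_CUBIC)]))
E
```

```text
(no output)
```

View pics/crop0.png

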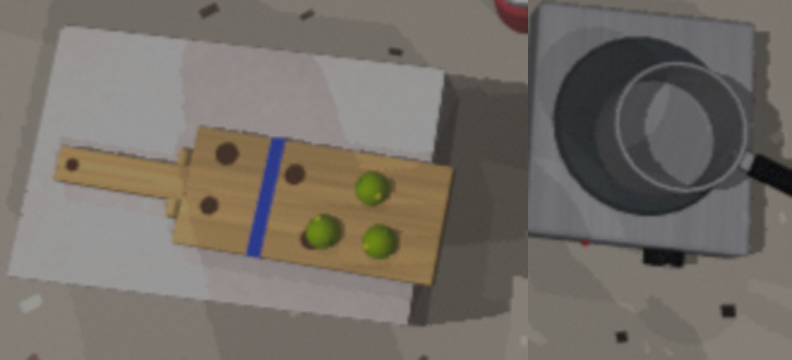

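The crop shows the riser edge running from (443, 70) to (412, 325) and the pan rim circle centred at about (682, 127). All three bonbons are on the blade and the measurements agree.

```bash
cat >> h.py <<'E'
def go(st,pos,ydir,grasp=True):
    """rotvec deg and shift cm in tool axes to put grasp point at pos, tool down, tool y along +-ydir"""
    from workcell import env
    R0=rot(st['orientation']); z=np.array([0,0,-1.]); y=np.r_[np.array(ydir)/np.linalg.norm(ydir),0]
    if y@R0.apply([0,1,0])<0: y=-y
    R1=R.from_matrix(np.c_[np.cross(y,z),y,z]); t=np.array(pos)-(env.hold_point_z*z if not grasp else 0)+env.hold_point_z*z*(1 if grasp else 1)
    sh=R0.inv().apply(t-st['tcp_pos'])*100
    return (R0.inv()*R1).as_rotvec(degrees=True).round(2), sh.round(2)
E
python3 - <<'E'
from h import *
from workcell import env
c=dict(np.load('pics/top0.npz'))
print('rim',onplane(c,[(494.2,262.9),(494.2-27,262.9),(494.2+27,262.9)],.138))
s=env.get_state(); hd=np.array([.4393,.8984]); pc=np.array([.5225,-.4923])+.1145*hd; g=pc-.086*hd
print(pc,g); print(go(s,[*g,.185],[hd[1],-hd[0]])); print(go(s,[*g,.125],[hd[1],-hd[0]]))
print(rot(s['orientation']).as_matrix().round(3))
E
```

```text
rim [[ 0.57186498 -0.39299251  0.138     ]
 [ 0.57169248 -0.33905869  0.138     ]
 [ 0.57203743 -0.44691263  0.138     ]]
[ 0.57279985 -0.3894332 ] [ 0.53502005 -0.4666956 ]
(array([ -0.08,  -0.05, -45.33]), array([35.81,  3.86,  3.01]))
(array([ -0.08,  -0.05, -45.33]), array([35.8 ,  3.87,  9.01]))
[[ 0.948  0.319 -0.   ]
 [ 0.319 -0.948  0.002]
 [ 0.    -0.002 -1.   ]]
```

Request:
carry_out:
  steps:
    - [[0,0,-6],[4.5,0.5,0],0]
    - [[0,0,-12],[9,1,0],0]
    - [[0,0,-18],[13.5,1.5,0.5],0]
    - [[0,0,-24],[18,2,1],0]
    - [[0,0,-30],[22.5,2.5,1.5],0]
    - [[0,0,-36],[27,3,2],0]
    - [[0,0,-41],[31.5,3.5,2.5],0]
    - [[0,0,-45.3],[35.8,3.9,3],0]
  force: 100

```text
clock: 1.1
tcp_pos: [0.5365, -0.467, 0.1663]
orientation: [-0.0, 0.848, 0.53, -0.0]
wrist_force: [0.7, -0.8, 0.6]
finger_gap: 0.0857
grip_force: 0.0
```

```bash
python3 - <<'E'
from h import *
from workcell import env
s=env.get_state(); c=env.get_calibration('wrist'); p,d=env.read_camera('wrist'); cv2.imwrite('pics/w1.png',p[:,:,::-1]); np.savez('pics/w1.npz',p=p,d=d,**c)
V=cv2.cvtColor(p,cv2.COLOR_RGB2HSV)[...,2]; P=cloud(c,d); Z=P[...,2]
m=big((V<70)&(Z>.11)&(Z<.15)); w=onplane(c,px(m),.132); r=cv2.minAreaRect((w[:,:2]*1000).astype(np.float32)); print(m.sum(),np.median(Z[m]),r)
print(s['clock'],s['tcp_pos'])
hd=np.array([.4393,.8984]); g=np.array([.572,-.391])-.086*hd
print(go(s,[*g,.125],[hd[1],-hd[0]]))
E
```

```text
5818 0.12467854536461324 ((576.1757202148438, -377.2936706542969), (81.14747619628906, 106.26924133300781), 82.11946105957031)
1.1 [ 0.53647012 -0.46701352  0.16631674]
(array([-0.05, -0.01,  0.12]), array([-0.21, -0.14,  6.  ]))
```

View pics/w1.png

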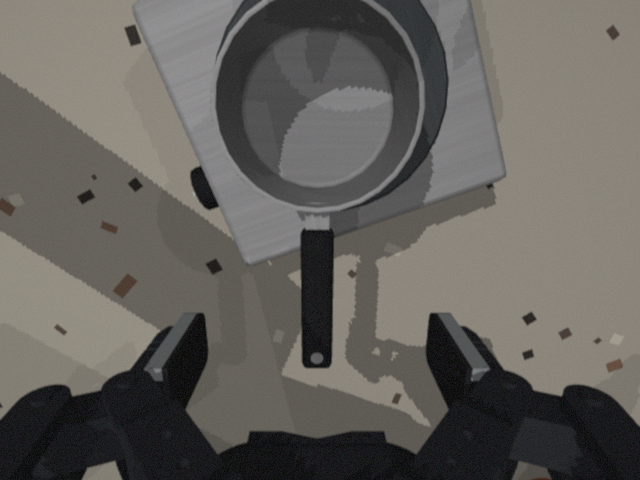

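The handle runs from (317, 230) to (317, 367), midway between the fingers (inner edges at 207 and 428) and aligned with them. I'll go down and pinch.

Request:
carry_out:
  steps:
    - [[0,0,0],[-0.1,0,2],0]
    - [[0,0,0],[-0.1,0,4],0]
    - [[0,0,0],[-0.2,0,6],0]
    - [[0,0,0],[-0.2,0,6],0]
    - [[0,0,0],[-0.2,0,6],255]
    - [[0,0,0],[-0.2,0,6],255]
    - [[0,0,0],[-0.2,0,6],255]
    - [[0,0,0],[-0.2,0,6],255]
  force: 110

```text
clock: 2.15
tcp_pos: [0.5345, -0.4697, 0.1077]
orientation: [0.0, 0.848, 0.529, 0.0]
wrist_force: [-0.3, -0.4, -0.3]
finger_gap: 0.0124
grip_force: 0.0
```

```bash
python3 - <<'E'
from h import *
from workcell import env
c=env.get_calibration('wrist'); p,d=env.read_camera('wrist'); cv2.imwrite('pics/w2.png',p[:,:,::-1]);s=env.get_state();print(s)
p,d=env.read_camera('top'); np.savez('pics/top1.npz',p=p,d=d,**env.get_calibration('top'))
E
```

```text
{'clock': 2.2, 'joint_pos': array([-8.33578223e-01,  6.17054228e-01,  3.02829278e-01,  1.25594126e+00,
       -5.78188805e-05,  1.19259173e+00]), 'qvel': array([ 9.71323618e-04,  3.96543624e-03, -1.78338291e-03, -9.30978931e-04,
        1.31332248e-04,  8.76475188e-05]), 'tau': array([-6.59964076e-03, -6.38667870e+01,  2.97269082e+01, -4.86278033e-03,
       -5.84118461e-04,  8.96031111e-05]), 'tcp_pos': array([ 0.53445044, -0.46962307,  0.10759128]), 'orientation': array([3.15157923e-04, 8.48468552e-01, 5.29245704e-01, 2.78070102e-05]), 'wrist_force': array([0.92077268, 0.10578357, 0.03488486]), 'ft_torque': array([ 0.02501309, -0.04106013, -0.01271854]), 'grip_force': 0.0, 'finger_gap': 0.00486072942352134}
```

View pics/w2.png

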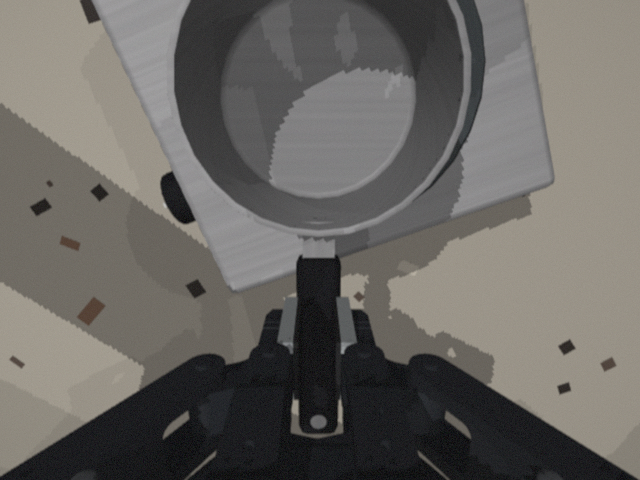

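The handle, at (318, 258–430), sits between the two pads at x≈297 and 338, but no grip force reads yet. I'll let the fingers finish closing.

Request:
carry_out:
  steps:
    - [[0,0,0],[0,0,0],255]
    - [[0,0,0],[0,0,0],255]
    - [[0,0,0],[0,0,0],255]
    - [[0,0,0],[0,0,0],255]
    - [[0,0,0],[0,0,0],255]
    - [[0,0,0],[0,0,0],255]
    - [[0,0,0],[0,0,0],255]
    - [[0,0,0],[0,0,0],255]
  force: 110

```text
clock: 3.25
tcp_pos: [0.5343, -0.4695, 0.1072]
orientation: [0.0, 0.848, 0.529, -0.0]
wrist_force: [0.3, 0.9, -0.0]
finger_gap: 0.0001
grip_force: 0.0
```

```bash
python3 - <<'E'
from h import *
from workcell import env
s=env.get_state();print(s['finger_gap'],s['grip_force'],s['tcp_pos'],s['wrist_force'])
p,d=env.read_camera('wrist'); c=env.get_calibration('wrist'); np.savez('pics/w3.npz',p=p,d=d,**c); cv2.imwrite('pics/w3.png',cv2.resize(p[220:440,200:440,::-1],None,fx=2.5,fy=2.5))
P=cloud(c,d)
for uv in((318,300),(318,400),(288,325),(347,325),(318,380)): print(uv,P[uv[1],uv[0]].round(4))
E
```

```text
0.00011209830996269812 0.0 [ 0.5343299  -0.46951767  0.10720997] [ 0.2657833   0.92519211 -0.01117196]
(318, 300) [ 0.5398 -0.4599  0.1485]
(318, 400) [ 0.53   -0.4796  0.1793]
(288, 325) [ 0.528  -0.4587  0.1609]
(347, 325) [ 0.5476 -0.4681  0.1613]
(318, 380) [ 0.5335 -0.4725  0.1793]
```

View pics/w3.png

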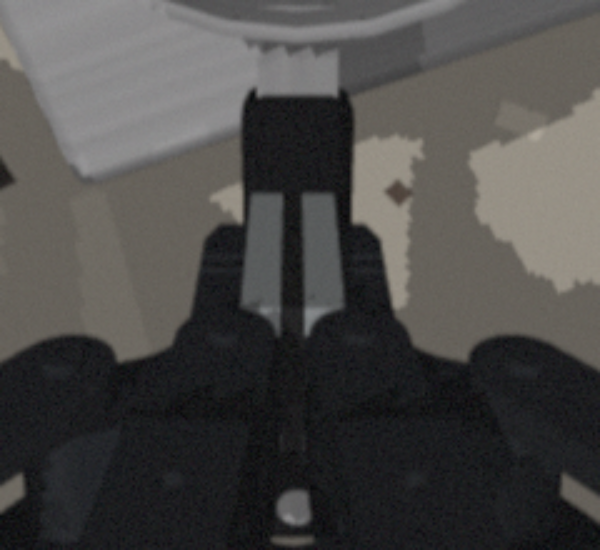

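The crop shows the pads (at x≈245–340) meeting above the handle, which runs on underneath. I'll check heights.

```bash
python3 - <<'E'
from h import *
c=dict(np.load('pics/w3.npz')); P=cloud(c,c['d']); print(c['origin'])
for uv in((306,300),(306,308),(306,330),(328,308),(328,335),(318,265),(318,280),(318,290),(318,425),(150,300),(420,290),(300,240)): print(uv,P[uv[1],uv[0]].round(4),c['d'][uv[1],uv[0]].round(4))
c=dict(np.load('pics/w1.npz')); P=cloud(c,c['d']); print(c['origin'])
for uv in((318,260),(318,340),(318,300),(180,50),(600,300),(317,206)): print(uv,P[uv[1],uv[0]].round(4))
c=dict(np.load('pics/top1.npz')); P=cloud(c,c['d'])
E
```

```text
[ 0.56825404 -0.40010214  0.28462976]
(306, 300) [ 0.5352 -0.4584  0.1473] 0.1511
(306, 308) [ 0.5357 -0.4579  0.1554] 0.1432
(306, 330) [ 0.5359 -0.4584  0.1709] 0.1285
(328, 308) [ 0.543  -0.4618  0.1549] 0.1437
(328, 335) [ 0.5426 -0.4614  0.1745] 0.125
(318, 265) [ 0.5433 -0.4528  0.1305] 0.1645
(318, 280) [ 0.5407 -0.4581  0.1331] 0.1638
(318, 290) [ 0.5385 -0.4627  0.1323] 0.1661
(318, 425) [ 0.5067 -0.528   0.133 ] 0.1874
(150, 300) [ 0.3846 -0.4638  0.0011] 0.3118
(420, 290) [ 0.5878 -0.5534  0.001 ] 0.3095
(300, 240) [ 0.5292 -0.4571  0.06  ] 0.2348
[ 0.57034509 -0.39762465  0.34373657]
(318, 260) [ 0.5376 -0.4669  0.1327]
(318, 340) [ 0.5139 -0.5159  0.1321]
(318, 300) [ 0.5263 -0.4903  0.1329]
(180, 50) [ 0.5085 -0.3142  0.061 ]
(600, 300) [ 7.523e-01 -6.721e-01 -3.000e-04]
(317, 206) [ 0.5514 -0.4371  0.134 ]
```

```bash
python3 - <<'E'
from h import *
for n,l in(('w1',[(195,316),(200,316),(200,325),(190,325),(185,345),(200,345),(445,330),(180,395),(435,318)]),('w3',[(310,v) for v in range(294,345,5)])):
    c=dict(np.load(f'pics/{n}.npz')); P=cloud(c,c['d']); o=c['origin']; f=rot(c['orientation']).apply([0,0,-1]); print(n,o,f,c['fx'],c['cy'])
    for uv in l: print(uv,P[uv[1],uv[0]].round(4),c['d'][uv[1],uv[0]].round(4))
E
```

```text
w1 [ 0.57034509 -0.39762465  0.34373657] [-0.13169414 -0.27084022 -0.9535734 ] 378.2671337254192 244.0507314951273
(195, 316) [ 0.5017 -0.438   0.2206] 0.1374
(200, 316) [ 0.503  -0.4389  0.22  ] 0.138
(200, 325) [ 0.5016 -0.4417  0.2211] 0.138
(190, 325) [ 0.5014 -0.4383  0.2263] 0.1321
(185, 345) [ 0.5016 -0.4406  0.2357] 0.1237
(200, 345) [ 0.498  -0.4484  0.2223] 0.1391
(445, 330) [ 0.5804 -0.4756  0.2313] 0.127
(180, 395) [ 0.4968 -0.4514  0.2452] 0.1182
(435, 318) [ 0.5797 -0.4764  0.2212] 0.1369
w3 [ 0.56825404 -0.40010214  0.28462976] [-0.13171244 -0.27118685 -0.95347235] 378.2671337254192 244.0507314951273
(310, 294) [ 0.5348 -0.4624  0.1335] 0.1654
(310, 299) [ 0.5368 -0.4587  0.1473] 0.151
(310, 304) [ 0.5371 -0.4583  0.1526] 0.1458
(310, 309) [ 0.537  -0.4587  0.1559] 0.1427
(310, 314) [ 0.537  -0.4588  0.1597] 0.1392
(310, 319) [ 0.5371 -0.4588  0.1635] 0.1355
(310, 324) [ 0.5371 -0.4588  0.1672] 0.132
(310, 329) [ 0.5372 -0.4587  0.1707] 0.1286
(310, 334) [ 0.5375 -0.4583  0.1748] 0.1246
(310, 339) [ 0.5374 -0.4586  0.1773] 0.1222
(310, 344) [ 0.5372 -0.459   0.1796] 0.1202
```

The depth data shows the fingertips about 39 mm short of the reported TCP. The tips stood at z≈0.147 when the TCP read 0.107, so they closed above the handle. The offset is purely along the tool axis, so I'll correct for it: open, go down 4 cm, pinch.

Request:
carry_out:
  steps:
    - [[0,0,0],[0,0,0],0]
    - [[0,0,0],[0,0,0],0]
    - [[0,0,0],[0,0,0],0]
    - [[0,0,0],[0,0,0],0]
    - [[0,0,0],[0,0,1],0]
    - [[0,0,0],[0,0,2],0]
    - [[0,0,0],[0,0,3],0]
    - [[0,0,0],[0,0,4],0]
  force: 110

```text
clock: 4.3
tcp_pos: [0.5341, -0.4693, 0.0661]
orientation: [-0.0, 0.848, 0.529, -0.0]
wrist_force: [0.0, -0.4, -0.5]
finger_gap: 0.0857
grip_force: 0.0
```

Request:
carry_out:
  steps:
    - [[0,0,0],[0,0,0],0]
    - [[0,0,0],[0,0,0],255]
    - [[0,0,0],[0,0,0],255]
    - [[0,0,0],[0,0,0],255]
    - [[0,0,0],[0,0,0],255]
    - [[0,0,0],[0,0,0],255]
    - [[0,0,0],[0,0,0],255]
    - [[0,0,0],[0,0,0],255]

```text
clock: 5.3
tcp_pos: [0.5346, -0.4699, 0.0678]
orientation: [0.001, 0.848, 0.529, 0.0]
wrist_force: [0.5, 0.3, 5.2]
finger_gap: 0.0184
grip_force: 107.4
```

Gripped (gap 18 mm, 107 N). Now the lift.

Request:
carry_out:
  steps:
    - [[0,0,0],[0,0,-0.5],255]
    - [[0,0,0],[0,0,-1.5],255]
    - [[0,0,0],[0,0,-2.5],255]
    - [[0,0,0],[0,0,-3.5],255]
    - [[0,0,0],[0,0,-4.5],255]
    - [[0,0,0],[0,0,-5],255]
    - [[0,0,0],[0,0,-5],255]
    - [[0,0,0],[0,0,-5],255]

```text
clock: 6.3
tcp_pos: [0.5341, -0.4693, 0.1168]
orientation: [-0.0, 0.848, 0.529, -0.0]
wrist_force: [-0.3, -0.8, -2.7]
finger_gap: 0.0185
grip_force: 107.4
```

```bash
cat > pan.py <<'E'
from h import *
from workcell import env
import sys
s=env.get_state(); p,d=env.read_camera('top'); c=env.get_calibration('top'); P=cloud(c,d); Z=P[...,2]
np.savez('pics/topl.npz',p=p,d=d,**c)
print(s['tcp_pos'],s['finger_gap'],s['grip_force'],s['wrist_force'])
p,d=env.read_camera('wrist'); c=env.get_calibration('wrist'); P=cloud(c,d); np.savez('pics/wl.npz',p=p,d=d,**c); cv2.imwrite(f'pics/wl{s["clock"]:.1f}.png',p[:,:,::-1])
# rim points from wrist depth: horizontal band below the highest
zt=float(sys.argv[1]); Q=P[:300].reshape(-1,3); a=Q[(abs(Q[:,2]-zt)<.012)&(d[:300].ravel()>0)]
print(len(a),np.percentile(a[:,2],[5,50,95]).round(4) if len(a) else '')
E
python3 pan.py .185; ls pics
```

```text
[ 0.53413251 -0.46931594  0.11678062] 0.01849871829042857 107.38693714141846 [-0.27625418 -0.79064444 -2.66419604]
22091 [0.1743 0.1832 0.1874]
crop0.png
scene0.npz
scene0.png
top0.npz
top0.png
top1.npz
topl.npz
w1.npz
w1.png
w2.png
w3.npz
w3.png
wl.npz
wl6.3.png
```

Lifted, about 2.7 N on the wrist. Carrying it over to the riser's edge.

Request:
carry_out:
  steps:
    - [[0,0,0],[1.5,-1.2,0],255]
    - [[0,0,0],[5,-3.9,0],255]
    - [[0,0,0],[9.2,-7.2,0],255]
    - [[0,0,0],[13.4,-10.5,0],255]
    - [[0,0,0],[17.6,-13.8,0],255]
    - [[0,0,0],[21.6,-16.9,0],255]
    - [[0,0,0],[24.8,-19.4,0],255]
    - [[0,0,0],[26.3,-20.5,0],255]

```text
clock: 7.4
tcp_pos: [0.4648, -0.141, 0.1172]
orientation: [-0.0, 0.848, 0.53, -0.0]
wrist_force: [0.2, -0.3, -3.6]
finger_gap: 0.0189
grip_force: 107.7
```

Request:
carry_out:
  steps:
    - [[0,0,0],[0,0,1],255]
    - [[0,0,0],[0,0,2.5],255]
    - [[0,0,0],[0,0,4],255]
    - [[0,0,0],[0,0,5.5],255]
    - [[0,0,0],[0,0,7],255]
    - [[0,0,0],[0,0,8.5],255]
    - [[0,0,0],[0,0,9.5],255]
    - [[0,0,0],[0,0,10],255]

```text
clock: 8.4
tcp_pos: [0.4657, -0.143, 0.0165]
orientation: [-0.0, 0.848, 0.529, -0.0]
wrist_force: [-0.1, -0.6, -3.2]
finger_gap: 0.0185
grip_force: 107.7
```

```bash
python3 pan.py .088; python3 - <<'E'
from h import *
c=dict(np.load('pics/topl.npz')); p=c['p']; P=cloud(c,c['d']); Z=P[...,2]
cv2.imwrite('pics/tl.png',p[:,:,::-1])
E
```

```text
[ 0.46565383 -0.14301424  0.01648287] 0.01851652589036643 107.67360806465149 [-0.1081488  -0.60982536 -3.21404607]
19537 [0.0769 0.0845 0.0877]
```

View pics/tl.png

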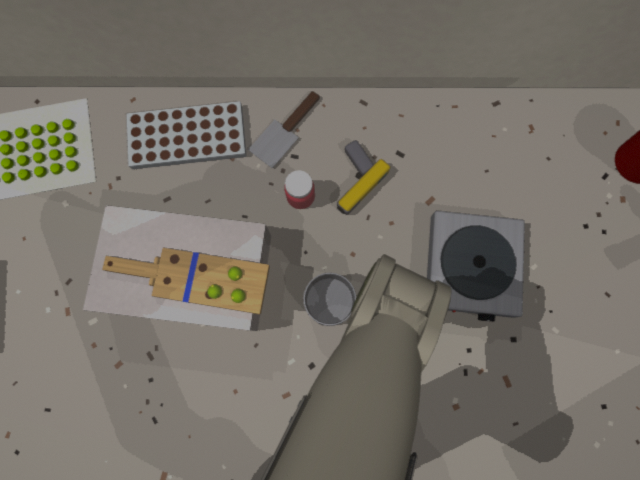

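The pan rim shows at (330, 300), just off the board's end, with the board undisturbed. Lowering gently to contact.

Request:
carry_out:
  steps:
    - [[0,0,0],[0,0,0.4],255]
    - [[0,0,0],[0,0,0.8],255]
    - [[0,0,0],[0,0,1.1],255]
    - [[0,0,0],[0,0,1.4],255]
    - [[0,0,0],[0,0,1.6],255]
    - [[0,0,0],[0,0,1.7],255]
    - [[0,0,0],[0,0,1.8],255]
    - [[0,0,0],[0,0,1.8],255]

```text
clock: 9.5
tcp_pos: [0.466, -0.1434, -0.0002]
orientation: [0.0, 0.848, 0.529, 0.0]
wrist_force: [-2.6, -0.3, 4.1]
finger_gap: 0.0185
grip_force: 108.7
```

```bash
python3 pan.py .07; python3 - <<'E'
from h import *
c=dict(np.load('pics/wl.npz')); P=cloud(c,c['d']); Q=P.reshape(-1,3)
t=np.array([.503,-.065]); r=np.linalg.norm(Q[:,:2]-t,axis=1)
a=Q[(Q[:,2]>.058)&(r<.07)&(r>.045)]; top=a[a[:,2]>.064]
# rim tilt
A=np.c_[top[:,:2]-t,np.ones(len(top))]; k=np.linalg.lstsq(A,top[:,2],rcond=None)[0]; print(len(top),k, cv2.minEnclosingCircle((top[:,:2]*1000).astype(np.float32)))
E
```

```text
[ 4.65990044e-01 -1.43357336e-01 -2.10229758e-04] 0.018486803063381407 108.66342544555664 [-2.60147082 -0.28310647  4.07264349]
21523 [0.0592 0.0675 0.0713]
16235 [-0.12801692 -0.24813788  0.06685357] ((499.4383239746094, -74.99774169921875), 60.12921142578125)
```

Contact (the force has flipped to +4 N). Releasing, then rising straight up.

Request:
carry_out:
  steps:
    - [[0,0,0],[0,0,0],200]
    - [[0,0,0],[0,0,0],100]
    - [[0,0,0],[0,0,0],0]
    - [[0,0,0],[0,0,0],0]
    - [[0,0,0],[0,0,0],0]
    - [[0,0,0],[0,0,0],0]
    - [[0,0,0],[0,0,-2],0]
    - [[0,0,0],[0,0,-5],0]

```text
clock: 10.6
tcp_pos: [0.4649, -0.1427, 0.0489]
orientation: [-0.001, 0.848, 0.529, -0.001]
wrist_force: [0.4, 0.6, 0.3]
finger_gap: 0.0851
grip_force: 0.0
```

Request:
carry_out:
  steps:
    - [[0,0,0],[0,0,-5],0]
    - [[0,0,0],[0,0,-10],0]
    - [[0,0,0],[0,0,-14],0]
    - [[0,0,0],[0,0,-16],0]
    - [[0,0,0],[0,0,-16],0]
    - [[0,0,0],[0,0,-16],0]
    - [[0,0,0],[0,0,-16],0]
    - [[0,0,0],[0,0,-16],0]

```text
clock: 11.6
tcp_pos: [0.4653, -0.1429, 0.2082]
orientation: [-0.001, 0.848, 0.529, -0.001]
wrist_force: [0.1, -0.2, -0.5]
finger_gap: 0.0852
grip_force: 0.0
```

```bash
python3 - <<'E'
from h import *
from workcell import env
s=env.get_state(); c=env.get_calibration('wrist'); p,d=env.read_camera('wrist'); P=cloud(c,d); cv2.imwrite('pics/w5.png',p[:,:,::-1]); Q=P.reshape(-1,3)
r=np.linalg.norm(Q[:,:2]-[.503,-.065],axis=1); a=Q[(abs(Q[:,2]-.070)<.0035)&(r<.075)]
print(len(a),'median z',np.median(a[:,2]))
x,y=a[:,0],a[:,1]
k=np.linalg.lstsq(np.c_[2*x,2*y,np.ones(len(a))],x*x+y*y,rcond=None)[0]; print('circle',k[:2],np.sqrt(k[2]+k[0]**2+k[1]**2))
k=np.linalg.lstsq(np.c_[a[:,:2]-.4,np.ones(len(a))],a[:,2],rcond=None)[0]; print('tilt',k)
print(s['clock'],s['tcp_pos'])
yb=np.array([.158,.987]); xb=[yb[1],-yb[0]]; g=np.array([.5421,.2150])+.125*yb
print(g); st=dict(s)
print(go(st,[*g,.22-.039],xb)); print(go(st,[*g,.137-.039],xb))
E
```

```text
2058 median z 0.07051349215096961
circle [ 0.50523024 -0.06409103] 0.05292000404623296
tilt [ 0.00016385 -0.00121016  0.06971963]
11.6 [ 0.4653297  -0.1428766   0.20815194]
[0.56185  0.338375]
(array([-1.1e-01, -1.0e-02, -1.7e+01]), array([ 47.47, -12.49,   4.61]))
(array([-1.1e-01, -1.0e-02, -1.7e+01]), array([ 47.47, -12.47,  12.91]))
```

View pics/w5.png

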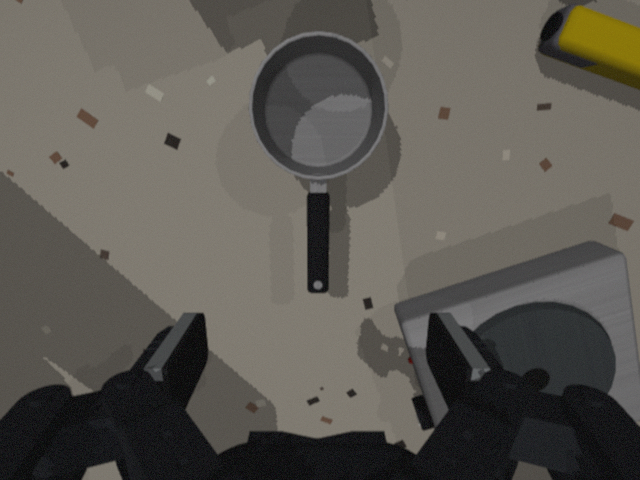

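The pan stands level at (0.505, −0.064), rim z 0.0705, rim centred at px (318, 105) in the view. Moving above the board's handle.

Request:
carry_out:
  steps:
    - [[0,0,-2],[3,-0.8,0],0]
    - [[0,0,-4],[8.5,-2.2,0],0]
    - [[0,0,-6],[14,-3.7,0],0]
    - [[0,0,-9],[19.5,-5.1,0],0]
    - [[0,0,-12],[25,-6.6,0],0]
    - [[0,0,-14],[30.5,-8,0],0]
    - [[0,0,-16],[35,-9.2,0],0]
    - [[0,0,-17],[38,-10,0],0]

```text
clock: 12.65
tcp_pos: [0.5431, 0.2444, 0.2085]
orientation: [-0.0, 0.76, 0.65, -0.0]
wrist_force: [0.5, -0.0, -0.7]
finger_gap: 0.0852
grip_force: 0.0
```

```bash
cat > b.py <<'E'
from h import *
from workcell import env
s=env.get_state(); c=env.get_calibration('wrist'); p,d=env.read_camera('wrist'); P=cloud(c,d); cv2.imwrite('pics/w6.png',p[:,:,::-1]); np.savez('pics/w6.npz',p=p,d=d,**c)
hsv=cv2.cvtColor(p,cv2.COLOR_RGB2HSV); H,S,V=[hsv[...,i].astype(int) for i in range(3)]
Z=P[...,2]; print(s['clock'],s['tcp_pos'],s['finger_gap'])
bl=(H>105)&(H<130)&(S>120)&(Z>.12)&(Z<.145)
if bl.any(): 
    m=big(bl); w=P[m]; print('blue',m.sum(),w.mean(0).round(4),cv2.minAreaRect((w[:,:2]*1000).astype(np.float32)))
hm=big((H<30)&(S>70)&(Z>.125)&(Z<.142)); w=P[hm]; print('wood',hm.sum(),np.median(w,0).round(4))
# handle: points 85..170 mm inward of the mark (top estimate)
mk=np.array([.5421,.215]); yb=np.array([.158,.987]); xb=np.array([yb[1],-yb[0]])
q=w[:,:2]-mk; t=q@yb; e=q@xb; 
for a in np.arange(.085,.18,.01):
    k=(abs(t-a)<.004); 
    if k.sum()>5: print(round(a,3),e[k].min().round(4),e[k].max().round(4),k.sum())
E
python3 b.py
```

```text
12.65 [0.5431281  0.24443112 0.20849928] 0.0852118879707432
blue 1971 [0.5443 0.2154 0.1341] ((543.740966796875, 215.30479431152344), (11.825234413146973, 99.92644500732422), 80.6751708984375)
wood 22259 [0.5593 0.277  0.1338]
0.085 -0.0267 0.0294 664
0.095 -0.0131 0.0162 592
0.105 -0.013 0.0159 597
0.115 -0.0129 0.0163 608
0.125 -0.0129 0.0159 639
0.135 -0.0128 0.0163 665
0.145 -0.0133 0.0161 702
0.155 -0.0132 0.0163 745
0.165 -0.0131 0.0161 764
0.175 -0.013 0.0157 436
```

View pics/w6.png

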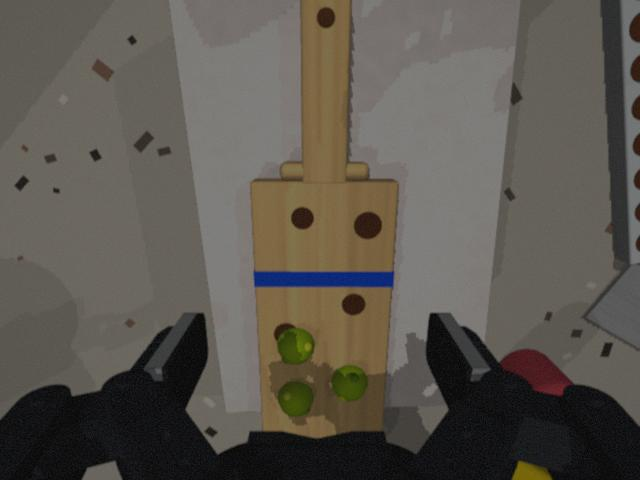

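The handle runs from (325, 0) to (325, 180), the mark is at v≈279, and the three bonbons sit around (296, 345), (349, 382) and (295, 398). Depth gives the handle's width as 29 mm and its centre line.

```bash
python3 - <<'E'
from h import *
from workcell import env
s=env.get_state(); yb=np.array([.160,.987]); 
print(go(s,[.5633,.3382,.116+.0187-.039],[yb[1],-yb[0]]))
c=dict(np.load('pics/w6.npz')); P=cloud(c,c['d']); print(P[330,210:250:8].round(3).tolist()) 
E
```

```text
(array([-0.03, -0.11,  0.4 ]), array([ 9.27,  0.56, 13.14]))
[[0.399, 0.117, 0.001], [0.452, 0.177, 0.116], [0.459, 0.176, 0.117], [0.465, 0.175, 0.117], [0.471, 0.174, 0.116]]
```

Request:
carry_out:
  steps:
    - [[0,0,0.4],[2.5,0.2,0],0]
    - [[0,0,0.4],[6,0.4,0],0]
    - [[0,0,0.4],[9.3,0.6,0],0]
    - [[0,0,0.4],[9.3,0.6,3],0]
    - [[0,0,0.4],[9.3,0.6,7],0]
    - [[0,0,0.4],[9.3,0.6,10],0]
    - [[0,0,0.4],[9.3,0.6,12],0]
    - [[0,0,0.4],[9.3,0.6,13],0]
  force: 60

```text
clock: 13.7
tcp_pos: [0.5629, 0.3324, 0.0773]
orientation: [-0.0, 0.763, 0.646, -0.001]
wrist_force: [-0.2, 0.3, 0.9]
finger_gap: 0.0854
grip_force: 0.0
```

Request:
carry_out:
  steps:
    - [[0,0,0],[0,0,0],0]
    - [[0,0,0],[0,0,0],60]
    - [[0,0,0],[0,0,0],110]
    - [[0,0,0],[0,0,0],140]
    - [[0,0,0],[0,0,0],150]
    - [[0,0,0],[0,0,0],160]
    - [[0,0,0],[0,0,0],170]
    - [[0,0,0],[0,0,0],190]

```text
clock: 14.7
tcp_pos: [0.5639, 0.3334, 0.0808]
orientation: [-0.0, 0.763, 0.646, 0.001]
wrist_force: [-2.3, -0.2, 7.3]
finger_gap: 0.0287
grip_force: 61.9
```

Gripped at 28.7 mm and 62 N, with 7 N of downward preload. I'll relax the preload a little and start sliding along −y of the riser.

```bash
python3 b.py | head -3; python3 - <<'E'
from h import *
from workcell import env
s=env.get_state(); R0=rot(s['orientation']); yr=np.array([.1166,.9932,0]); print(R0.inv().apply(-yr*13.3),R0.as_matrix().round(3))
E
```

```text
14.7 [0.5639403  0.33344587 0.08077828] 0.028662216769772045
blue 2 [0.5913 0.3354 0.1258] ((591.252197265625, 335.4444885253906), (0.3560478687286377, 0.0), 142.13018798828125)
wood 21426 [0.5663 0.3486 0.1337]
[-13.28458598   0.64568132  -0.01627474] [[ 0.165  0.986  0.001]
 [ 0.986 -0.165  0.001]
 [ 0.001  0.001 -1.   ]]
```

Request:
carry_out:
  steps:
    - [[0,0,0],[0,0,-0.05],190]
    - [[0,0,0],[0,0,-0.1],190]
    - [[0,0,0],[0,0,-0.15],190]
    - [[0,0,0],[0,0,-0.2],190]
    - [[0,0,0],[0,0,-0.2],190]
    - [[0,0,0],[0,0,-0.2],190]
    - [[0,0,0],[0,0,-0.2],190]
    - [[0,0,0],[0,0,-0.2],190]

```text
clock: 15.75
tcp_pos: [0.5638, 0.3327, 0.0808]
orientation: [0.0, 0.763, 0.646, -0.0]
wrist_force: [0.8, 1.2, -1.6]
finger_gap: 0.0291
grip_force: 59.5
```

Request:
carry_out:
  steps:
    - [[0,0,0],[0,0,0.1],190]
    - [[0,0,0],[-0.3,0,0.1],190]
    - [[0,0,0],[-0.8,0.05,0.1],190]
    - [[0,0,0],[-1.4,0.05,0.1],190]
    - [[0,0,0],[-2,0.1,0.1],190]
    - [[0,0,0],[-2.6,0.15,0.1],190]
    - [[0,0,0],[-2.9,0.15,0.1],190]
    - [[0,0,0],[-3,0.15,0.1],190]

```text
clock: 16.75
tcp_pos: [0.5609, 0.3034, 0.0807]
orientation: [-0.0, 0.763, 0.646, 0.001]
wrist_force: [1.2, 5.7, 5.0]
finger_gap: 0.0289
grip_force: 62.2
```

```bash
cat > t.py <<'E'
from h import *
from workcell import env
s=env.get_state(); p,d=env.read_camera('top'); c=env.get_calibration('top'); cv2.imwrite('pics/t%.0f.png'%s['clock'],p[:,:,::-1]); P=cloud(c,d); Z=P[...,2]
hsv=cv2.cvtColor(p,cv2.COLOR_RGB2HSV); H,S,V=[hsv[...,i].astype(int) for i in range(3)]
u=np.arange(640)[None,:]+0*H
print(s['tcp_pos'],s['wrist_force'],s['grip_force'],s['finger_gap'])
l=np.array([.99318,-.11662,.54006,.08109]); yr=np.array([-l[1],l[0]])
bl=(H>105)&(H<130)&(S>120)&(u<320)
if bl.sum()>30:
    q=px(big(bl)); w=onplane(c,q,.133)[:,:2]; f=cv2.minAreaRect((w*1000).astype(np.float32)); mk=w.mean(0); print('mark',mk,len(q),f,'riser y',(mk-l[2:])@yr)
g=(H>30)&(H<50)&(S>150)&(V>60)&(Z>.1); n,L,st,ce=cv2.connectedComponentsWithStats(g.astype(np.uint8)); 
print('bonbons',[(onplane(c,ce[i],.14)[0].round(4).tolist(),st[i,4]) for i in range(1,n) if st[i,4]>20])
E
python3 t.py
```

```text
[0.56087747 0.30335411 0.08074152] [1.22070332 5.69698131 4.98435709] 62.15664809307782 0.02885975382417131
mark [0.53913734 0.18493941] 240 ((540.54248046875, 184.6759796142578), (9.843242645263672, 98.58646392822266), 80.35487365722656) riser y 0.10303355429812235
bonbons [([0.5457, 0.0947, 0.14], np.int32(133)), ([0.5101, 0.1349, 0.14], np.int32(139)), ([0.5018, 0.0877, 0.14], np.int32(138))]
```

The board follows exactly (mark at riser y 103 mm) and the bonbons are riding along. Continuing.

Request:
carry_out:
  steps:
    - [[0,0,0],[-0.3,0,0],190]
    - [[0,0,0],[-0.8,0.05,0],190]
    - [[0,0,0],[-1.5,0.05,0],190]
    - [[0,0,0],[-2.2,0.1,0],190]
    - [[0,0,0],[-2.9,0.15,0],190]
    - [[0,0,0],[-3.5,0.15,0],190]
    - [[0,0,0],[-3.9,0.2,0],190]
    - [[0,0,0],[-4,0.2,0],190]

```text
clock: 17.8
tcp_pos: [0.5562, 0.2637, 0.0808]
orientation: [-0.0, 0.763, 0.646, 0.001]
wrist_force: [0.7, 5.5, 4.8]
finger_gap: 0.0289
grip_force: 62.1
```

Request:
carry_out:
  steps:
    - [[0,0,0],[-0.3,0,0],190]
    - [[0,0,0],[-0.8,0.05,0],190]
    - [[0,0,0],[-1.5,0.05,0],190]
    - [[0,0,0],[-2.2,0.1,0],190]
    - [[0,0,0],[-2.9,0.15,0],190]
    - [[0,0,0],[-3.5,0.15,0],190]
    - [[0,0,0],[-3.9,0.2,0],190]
    - [[0,0,0],[-4,0.2,0],190]

```text
clock: 18.8
tcp_pos: [0.5515, 0.2239, 0.0808]
orientation: [-0.0, 0.763, 0.646, 0.001]
wrist_force: [0.2, 6.4, 4.6]
finger_gap: 0.0287
grip_force: 62.0
```

```bash
python3 t.py
```

```text
[0.55147619 0.22387797 0.08076599] [0.22305645 6.35517952 4.57636279] 62.03784010042 0.02874278052319453
mark [0.52968259 0.10541035] 239 ((530.9453735351562, 105.22455596923828), (9.835406303405762, 98.40636444091797), 80.63855743408203) riser y 0.02294427135507693
bonbons [([0.5361, 0.0161, 0.14], np.int32(137)), ([0.5007, 0.0557, 0.14], np.int32(142)), ([0.4922, 0.0083, 0.14], np.int32(144))]
```

Request:
carry_out:
  steps:
    - [[0,0,0],[-0.2,0,0],190]
    - [[0,0,0],[-0.6,0.05,0],190]
    - [[0,0,0],[-1.1,0.05,0],190]
    - [[0,0,0],[-1.6,0.1,0],190]
    - [[0,0,0],[-2.1,0.1,0],190]
    - [[0,0,0],[-2.3,0.1,0],190]
    - [[0,0,0],[-2.3,0.1,0],190]
    - [[0,0,0],[-2.3,0.1,0],190]

```text
clock: 19.85
tcp_pos: [0.5486, 0.2008, 0.0808]
orientation: [0.0, 0.763, 0.646, 0.0]
wrist_force: [0.6, 4.6, 5.3]
finger_gap: 0.0285
grip_force: 62.1
```

```bash
python3 t.py; python3 - <<'E'
from h import *
from workcell import env
a=[]
p,d=env.read_camera('scene'); c=env.get_calibration('scene'); q=p[100:360,200:480,::-1]; t=env.read_camera('top')[0][190:370,90:370,::-1]
cv2.imwrite('pics/fin.png',np.vstack([cv2.resize(q,(560,300)),cv2.resize(t,(466,300)) if 0 else cv2.resize(t,(560,300))]))
hsv=cv2.cvtColor(p,cv2.COLOR_RGB2HSV); H,S=hsv[...,0],hsv[...,1]; m=big((H>105)&(H<130)&(S>120)); P=cloud(c,d); w=P[m]; w=w[w[:,2]>.128]; mk=w.mean(0)
# riser edge from scene cloud: top-surface points near z .115, extreme in -y_r
xr=np.array([.99318,-.11662]); yr=np.array([.11662,.99318]); o=np.array([.54006,.08109])
k=(abs(P[...,2]-.115)<.004)&(S<70)&(P[...,1]<.45)&(P[...,1]>.03); r=(P[k][:,:2]-o)@yr; xx=(P[k][:,:2]-o)@xr
print('scene mark',mk,'riser y',(mk[:2]-o)@yr)
for lo in np.arange(-.12,.12,.02):
    j=(xx>lo)&(xx<lo+.02)
    if j.sum()>10: print(round(lo,2),np.percentile(r[j],2).round(4),j.sum())
E
```

```text
[0.54864281 0.20076993 0.08075261] [0.64896786 4.57035767 5.29430766] 62.072861537859865 0.0284685091050696
mark [0.52716471 0.08216057] 241 ((528.3707275390625, 82.0870361328125), (9.74826431274414, 100.0133056640625), 80.36235809326172) riser y -0.000440580868348085
bonbons [([0.5337, -0.0073, 0.14], np.int32(140)), ([0.4981, 0.0325, 0.14], np.int32(146)), ([0.4897, -0.0145, 0.14], np.int32(144))]
scene mark [0.53379062 0.07936223 0.13220767] riser y -0.0024471214175932504
-0.12 0.0098 33
-0.1 0.0019 311
-0.08 0.0443 207
-0.06 0.0923 193
-0.04 0.1528 124
-0.02 0.2024 179
0.0 0.0935 257
0.02 0.0736 376
0.04 0.0061 510
0.06 0.0057 539
0.08 0.0053 550
0.1 0.0044 545
```

View pics/fin.png

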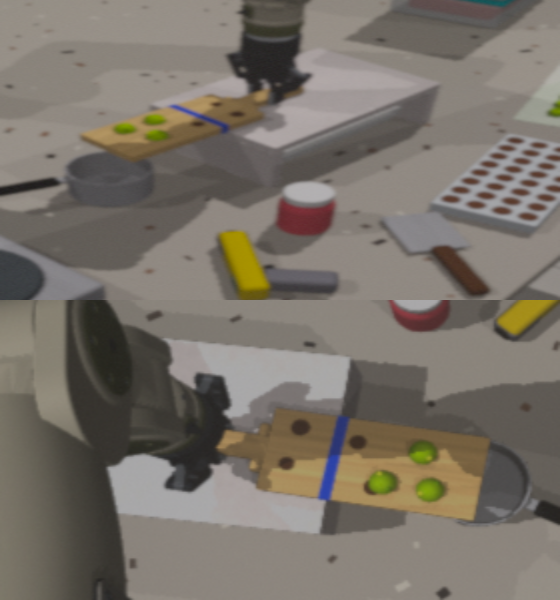

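The final view shows the tape lying along the riser's edge line (top half, (347, 418)–(322, 497), against edge corners (350, 358) and (322, 532)). The board's end is over the pan, all three bonbons are on, and the jar and thermometer look untouched. The top and scene views put the mark at −0.4 and −2.4 mm, and the board is held at 62 N.

```bash
python3 -c "
from workcell import env
print(env.hand_in())"
```

```text
the job is handed in; nothing more can be done
None
```

I handed the job in at about 20 s, but no verdict came back: the pan stands upright under the board's end, and the board is held level with the tape mark 0–3 mm from the riser's edge, all three bonbons still on it.

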